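# Hold the bag clip open over the nursery picture card

### The job

Take the yellow spring clip off its wooden rail by squeezing its two handles, carry it to the picture card standing in its stand, and hold it there squeezed wide open, with its jaws reaching well down over the middle of the card's top edge, square to it, one jaw on each side and neither touching, so that a note can be slipped in beside the card. Handle the card gently: do not bump or press on it, and leave the other things on the table where they are. Finish still holding the clip open there; do not let go and do not let it close on the card.

Things in the scene. Friction and masses are not known exactly. Their poses are not given: they have to be found in the camera images.
- clip_pivot (a point): Centre of the steel barrel (12 mm dia., the hinge) of a yellow spring clip, 78 mm tall, 30 wide, about 55 g. It starts clamped astride the rail's fin, jaws down, handles up, barrel resting on the fin's top. Axes are those of the half with tip_a: y the hinge axis, z up to the handles, x the way the jaws part and handles are squeezed. This half leans by half the joint value when squeezed.
- clip_jaw (a joint): Opening of the clip, rad: 0 as clamped on the fin (jaw faces 5 mm apart); grows as the handles are squeezed; hard stop 0.62 (jaw tips about 27 mm apart). At 0.32 the tips are 16 mm apart: wide open means at least that, 0.5 is comfortable. Squeezing the orange bars takes 5 N to start, 12 N fully open; let go, the spring shuts it (to -0.1).
- tip_a (a point): Inner edge of the lower end of one jaw, mid-width, 36 mm below clip_pivot, on its +x side.
- tip_b (a point): Inner edge of the lower end of the other jaw, mid-width, 36 mm below the pivot, on the -x side. The jaws hang down with flat inner faces over the lowest 16 mm.
- card_top (a point): Middle of the top edge of a stiff white picture card (sun, house and green grass), 140 mm wide, 4 mm thick, standing upright in a fixed beech foot (80 x 150 x 18 mm); the top edge is level, 120 mm above the table. Axes: y along the edge, x across the thickness, z up.
- rail_top (a point): Middle of the top edge of the clip rail: a fixed beech foot (70 x 130 x 18 mm) with an upright wooden fin 5 mm thick and 120 mm long, its top 70 mm above the table. Axes: y along the fin, x across it, z up. The fin reaches 30 mm up between the clip's jaws.
- tin: Lidded round aluminium tin, 94 mm dia., 62 mm tall, bystander; origin at the centre of its underside.
- bottle: Glass bottle with blue twist cap, 60 mm dia., 150 mm tall, bystander; origin at the centre of its underside.
- comb: Pink plastic comb lying flat, about 32 x 130 x 6 mm, long side along its y, bystander; origin under its back.
- ring_toy: Beech stacking ring toy, 90 mm dia., 115 mm tall, bystander; origin at the centre of its underside.
- thermometer: White plastic dial thermometer, 35 x 75 x 85 mm with a small knob on top (100 mm in all), bystander; origin at the centre of its underside.
- clip: The whole clip, origin and axes as clip_pivot. Its two handles slant outward from the barrel up to orange round bars (8 mm dia., 30 mm long along y), to be squeezed together: their centres are 38 mm above the pivot and 22 mm to either side (52 mm over the outsides on the rail, about 28 mm when fully squeezed).
- card: The picture card with its fixed stand; origin at the centre of the stand's underside, 120 mm below card_top, same axes.
- rail: The clip rail; origin at the centre of its foot's underside, 70 mm below rail_top, same axes.
Things that resemble listed ones, but are neither listed nor needed, are in the scene too. What is shaped like the clip but purple is not meant.

How it is judged:
By the outcome, as a careful person would: the job done as asked, in the order asked, and still so for the second after the job is handed in, while the arm keeps its last pose, push and grip.
It also fails if it takes over 43 s, if anything falls off the work surface, if the arm or the gripper's body presses on something with over 40 N, if the wrist force passes 120 N, or if a joint passes its speed limit or range.

### The arm

A 7-joint arm with a two-finger parallel gripper is mounted at the origin on the work surface. World frame = base frame: x ahead of the robot, y to its left, z up, the work surface at z = 0. Lengths are in m, angles in rad, forces in N, time in s.
With the tool pointing down it reaches from about 0.425 to 0.875 m from the base axis. Payload 4.7 kg.
Tool frame: the origin (TCP) lies at the very end of the fingers, on their centre line; the grasp point (between the pads) lies 19 mm behind it; z points along the fingers, y is the line along which they close (so a half turn about z gives the same grasp; the last joint's range is limited). The gripper opens to 87 mm and grips with 3 to 60 N. Pads are 19 mm wide; open, the fingers measure 117 mm over their backs; the gripper's body (75 mm by 190 mm) begins 51 mm behind the grasp point.
Start: joints at [1.356, 0.321, -0.07, 1.45, 0.023, 1.371, -0.057], TCP at [0.147, -0.633, 0.223] pointing down, gripper open.
Joint ranges: [-2.86, 2.86], [-0.3, 2.09], [-1.38, 1.24], [0.06, 2.45], [-1.56, 4.7], [0.09, 2.05], [-2.69, 2.69]. Speed limits (rad/s): [2.57, 2.57, 3.14, 3.14, 3.14, 3.14, 3.14].

### API

Orientations are given as a rotation vector (axis times angle).
In Python, from bench import ctrl gives the robot as it stands.
- The arm moves only by the tool jog_arm, never from a script. Its argument "commands" is a list of rows, each a list of 7 numbers: the opening, from 0 (shut) to 1 (fully open), then the shift along the world's x, y, z scaled (see below), then the turn, a rotation vector about the world's x, y, z scaled (see below). A call has exactly 5 rows; each row is the pose to reach, as a shift and turn from the pose commanded when the call began; what a row does not reach only later rows make up. The controller multiplies each number of a shift by 0.5 m and each number of a turn by 30 degrees. A row lasts 1/12 s, in which the tool goes at most 41.7 mm and 7.16 degrees, less where a joint would pass 70% of its speed; a pose out of reach is approached as far as the arm can. A call with a number of a shift or a turn outside -1 to 1 is refused whole. A call with a gripper value outside its range is refused whole. The fingers move at their own pace and stop on an object; "grip_force" is the grip in N (left out, the last holds). Time passes only in rows, so rows that repeat a pose let the fingers close, or fill a call up. It gives the time, the measured TCP pose, the force, the opening and the grip force at its end, in the units of the state.
- ctrl.get_state(): the state, without advancing time (a new reading comes with each control period).
- ctrl.get_image(name): name is "scene" or "top" or "wrist"; returns a dict with "frame" (400x640x3 uint8, red, green, blue), "vfov" (degrees; the focal length in pixels is half the picture's height over the tangent of half this angle, whatever the lens; pixels are square), "cx", "cy" (the principal point, pixels), "camera_from_world" (4x4, takes a point from world to camera coordinates); the wrist camera has in their place "mount" (4x4, takes a point from camera to tool coordinates, whose origin is the TCP and whose axes are the flange's). Camera axes: x right, y down, z forward; pixel columns grow to the right and rows downward; lengths in m; the calibration is good to about 2 mm. A picture is of the moment at which its call begins: read the wrist's pose just before it. There is no depth.
- ctrl.close_job(): hands the job in; it is judged then, once.
The state is a dict: "time": time; "joint_positions": joint angles; "qd": joint speeds; "joint_torque": joint torques, N m; "position": TCP position; "tool_rot": TCP orientation; "ft_force": force on the tool from outside, world axes, zero at the start; "torque": the same for the moment, N m; "grip_width": opening from 0.0 (shut) to 1.0 (fully open); "grip_force": force on a finger pad.
Only numpy, scipy, OpenCV 4.12 (cv2) and the standard library are available. Lean on these libraries where they do the work, as an engineer would, in place of code of your own. Each camera call takes 0.05 s, during which the arm holds its last target. There are 200 camera calls.

## Working session

There is one attempt and no reset: what is moved stays moved. The work goes in short steps, Python scripts to look and compute and a tool call to move; the robot and the scene stay as the last step left them, time stands still between calls to the robot, and variables do not carry over. Pictures are saved under pics/ and viewed, at most 10 in all, crops included, and the job is handed in when it is done.

Besides the shell and the picture viewer there is one more tool, called as name(argument=value, ...) on one line, values as JSON. jog_arm: Moves the arm, as the interface text tells. Shifts and turns lie within -1 to 1; 1 stands for 0.5 m of shift or 30 degrees of turn. Its arguments: {"type":"object","properties":{"commands":{"type":"array","items":{"type":"array","items":{"type":"number","minimum":-1,"maximum":1}}},"grip_force":{"type":"number"}},"required":["commands"]}

```bash
ls; mkdir -p pics; cat > h.py <<'E'
import numpy as np, cv2, pickle
from bench import ctrl
from scipy.spatial.transform import Rotation as R
def grab(name, fn=None):
    s=ctrl.get_state(); d=ctrl.get_image(name); f=d["frame"]
    if "mount" in d:
        T=np.eye(4); T[:3,:3]=R.from_rotvec(s["tool_rot"]).as_matrix(); T[:3,3]=s["position"]
        W=T@np.array(d["mount"])
    else: W=np.linalg.inv(np.array(d["camera_from_world"]))
    d["W"]=W; d["f"]=200/np.tan(np.radians(d["vfov"])/2)
    if fn: cv2.imwrite(fn,cv2.cvtColor(f,cv2.COLOR_RGB2BGR)); pickle.dump(dict(d),open(fn+".pkl","wb"))
    return d
def load(fn): return pickle.load(open(fn+".pkl","rb"))
def ray(d,u,v):
    r=d["W"][:3,:3]@np.array([(u-d["cx"])/d["f"],(v-d["cy"])/d["f"],1]); return d["W"][:3,3],r/np.linalg.norm(r)
def onz(d,u,v,z):
    o,r=ray(d,u,v); return o+r*(z-o[2])/r[2]
def tri(*rays):
    A=sum(np.eye(3)-np.outer(r,r) for o,r in rays); b=sum((np.eye(3)-np.outer(r,r))@o for o,r in rays); return np.linalg.solve(A,b)
def proj(d,p):
    c=np.linalg.inv(d["W"])@np.append(p,1); return c[0]/c[2]*d["f"]+d["cx"],c[1]/c[2]*d["f"]+d["cy"]
E
python3 - <<'E'
from h import *
import numpy as np
ims=[]
for n in("scene","top"):
    d=grab(n,f"pics/{n}0.png"); print(n,d["vfov"],d["W"][:3,3].round(3),d["W"][:3,2].round(3),d["W"][:3,0].round(3))
print(ctrl.get_state())
E
```

```text
pics
scene 44.0731465186902 [ 1.705 -0.339  0.927] [-0.787  0.22  -0.577] [0.258 0.966 0.016]
top 57.136999163991874 [ 0.459 -0.017  1.067] [ 0.103  0.03  -0.994] [ 0.017 -0.999 -0.028]
{'time': 0.1, 'joint_positions': array([ 1.35611125,  0.32173543, -0.07009741,  1.45154765,  0.022617  ,
        1.37075624, -0.05689962]), 'qd': array([-1.57935970e-03, -2.88161921e-03,  4.99898395e-04, -2.25451777e-03,
       -3.91724543e-04,  8.77523442e-05,  2.72224796e-04]), 'joint_torque': array([ 7.85906559e-04, -4.92570913e+01, -4.05835602e-01, -3.13398778e+01,
       -6.43277331e-02,  3.94712971e-02,  6.31667535e-05]), 'position': array([ 0.14726354, -0.63260833,  0.22158238]), 'tool_rot': array([-3.11942924e+00, -3.58472929e-01,  4.58124201e-04]), 'ft_force': array([0.13636081, 0.4017124 , 0.42361151]), 'torque': array([-0.01414367,  0.00887092, -0.02719498]), 'grip_force': 0.0, 'grip_width': 0.9997200505002614}
```

View pics/scene0.png

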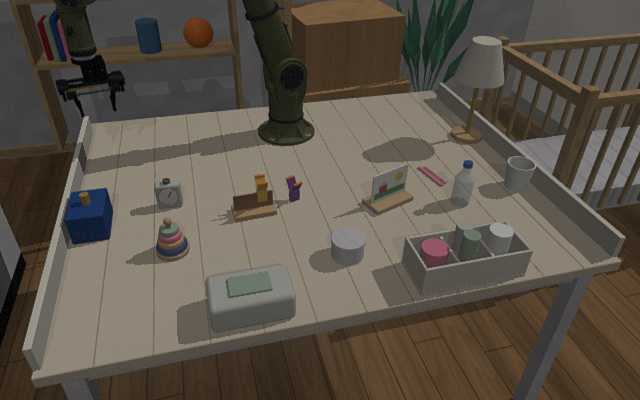

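View pics/top0.png

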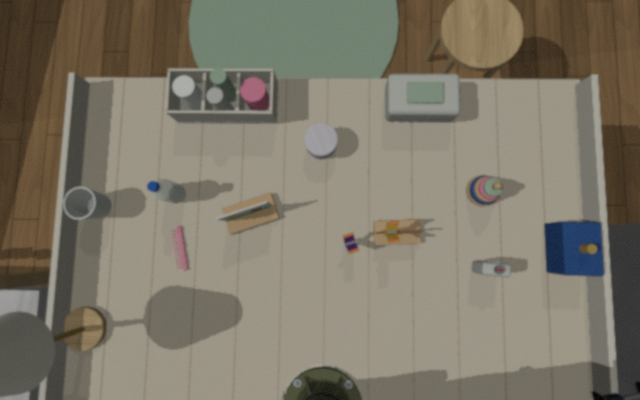

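Candidates for the yellow clip are the yellow/orange clip on the rail (scene 261,188; top 392,231), the purple clip (scene 293,188; top 350,242) and the orange knob on the blue box (scene 85,198; top 589,249). I choose the yellow clip on the rail, and check it in a close crop next to the card.

```bash
python3 - <<'E'
from h import *
t=cv2.imread("pics/top0.png"); s=cv2.imread("pics/scene0.png")
c=lambda im,x,y:cv2.resize(im[y:y+58,x:x+80],(400,290),interpolation=cv2.INTER_CUBIC)
g=lambda im:np.clip(im*1.6,0,255).astype(np.uint8)
cv2.imwrite("pics/crop1.png",g(np.vstack([np.hstack([c(t,350,203),c(t,210,185)]),np.hstack([c(s,220,165),c(s,350,160)])])))
T=load("pics/top0.png")
for u,v,z in[(392,231,.1),(350,242,.03),(245,209,.12),(321,140,.06),(153,187,.15),(500,185,.11)]: print(u,v,onz(T,u,v,z).round(3))
E
```

```text
392 231 [ 0.487 -0.177  0.1  ]
350 242 [ 0.456 -0.072  0.03 ]
245 209 [0.537 0.207 0.12 ]
321 140 [0.74  0.013 0.06 ]
153 187 [0.588 0.438 0.15 ]
500 185 [ 0.61  -0.455  0.11 ]
```

View pics/crop1.png

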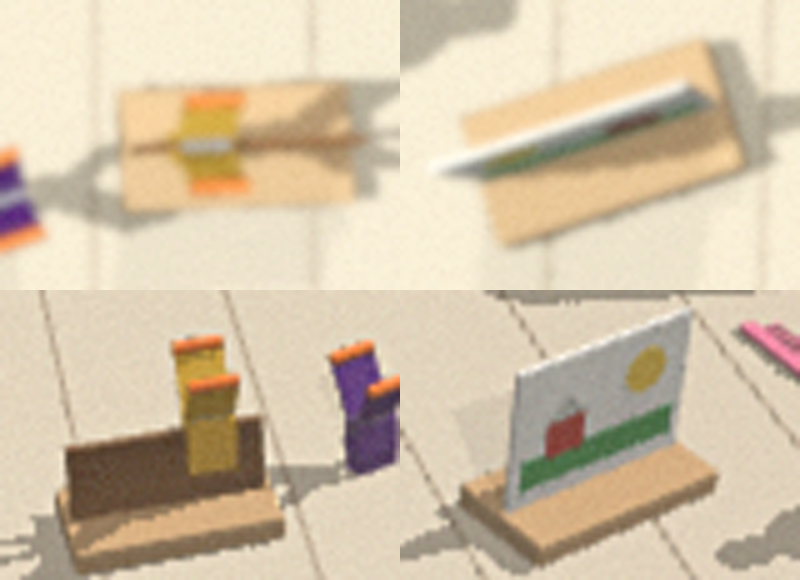

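The crop confirms it: yellow clip with orange bars astride the dark fin (top about 392,231), and the card with sun and house (top about 245,209). The lookalike standing left of the rail is purple. Next I move above the clip to look with the wrist camera.

jog_arm(commands=[[1,0.045,0.06,0.01,0,0,0.17],[1,0.09,0.12,0.02,0,0,0.34],[1,0.136,0.18,0.02,0,0,0.51],[1,0.181,0.24,0.02,0,0,0.68],[1,0.226,0.304,0.02,0,0,0.857]])

```text
time: 0.52
position: [0.261, -0.4796, 0.2322]
tool_rot: [-2.961, -1.05, 0.0]
ft_force: [0.0, -1.1, 1.8]
grip_width: 0.999
grip_force: 0.0
```

jog_arm(commands=[[1,0.045,0.06,0.01,0,0,0.17],[1,0.09,0.12,0.02,0,0,0.34],[1,0.136,0.18,0.02,0,0,0.51],[1,0.181,0.24,0.02,0,0,0.68],[1,0.226,0.304,0.02,0,0,0.857]])

```text
time: 0.93
position: [0.3739, -0.3276, 0.2424]
tool_rot: [2.653, 1.682, -0.001]
ft_force: [0.7, 0.0, -0.0]
grip_width: 1.0
grip_force: 0.0
```

jog_arm(commands=[[1,0.045,0.06,0.01,0,0,0.17],[1,0.09,0.12,0.02,0,0,0.34],[1,0.136,0.18,0.02,0,0,0.51],[1,0.181,0.24,0.02,0,0,0.68],[1,0.226,0.304,0.02,0,0,0.857]])

```text
time: 1.35
position: [0.4869, -0.1758, 0.2525]
tool_rot: [2.212, 2.23, -0.001]
ft_force: [0.8, -0.1, -0.9]
grip_width: 0.997
grip_force: 0.0
```

```bash
python3 - <<'E'
from h import *
s=ctrl.get_state(); print(s["time"],s["position"],s["tool_rot"],s["joint_positions"].round(2))
d=grab("wrist","pics/w1.png"); print(d["vfov"],d["W"].round(3))
E
```

```text
1.35 [ 0.48693072 -0.17584276  0.25250947] [ 2.21243821e+00  2.22982702e+00 -6.16500760e-04] [ 0.87  0.05 -0.59  1.71  0.03  1.38  0.28]
71.14314041181991 [[ 1.     0.008  0.003  0.485]
 [ 0.008 -0.964 -0.264 -0.105]
 [ 0.001  0.264 -0.964  0.413]
 [ 0.     0.     0.     1.   ]]
```

View pics/w1.png

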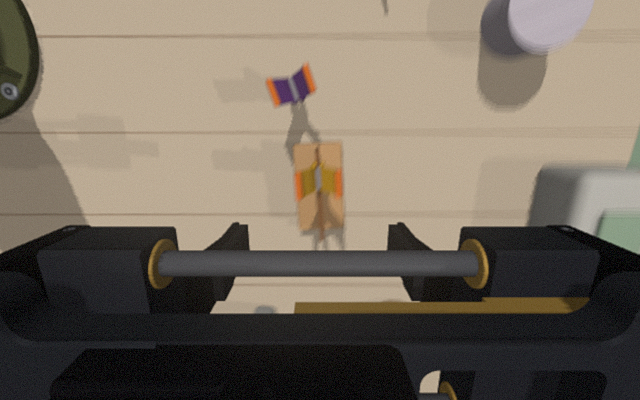

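The wrist picture shows the yellow clip with its orange bars at (298,180) and (339,180), the fin running down the picture, and the purple clip at (291,86). Now I measure the bars, fin and card edge.

```bash
cat > bars.py <<'E'
from h import *
def bars(d,win,z,pr=True):
    x0,y0,x1,y1=win
    h=cv2.cvtColor(d["frame"],cv2.COLOR_RGB2HSV)[y0:y1,x0:x1]
    m=((h[...,0]>=5)&(h[...,0]<=15)&(h[...,1]>150)&(h[...,2]>110)).astype(np.uint8)
    n,l,st,c=cv2.connectedComponentsWithStats(m); out=[]
    for i in range(1,n):
        if st[i,4]>=10:
            ys,xs=np.nonzero(l==i); p=np.array([onz(d,x+x0,y+y0,z)[:2] for x,y in zip(xs,ys)])
            w,v=np.linalg.eigh(np.cov(p.T)); a=v[:,1]
            uv=c[i]+[x0,y0]; out.append(uv)
            if pr: print(uv.round(1),st[i,4],"xy@z",onz(d,*uv,z).round(4),"yaw",np.degrees(np.arctan2(a[1],a[0])).round(1)%180,"ext",(np.sqrt(12*w)*1000).round(1))
    return out
E
python3 - <<'E'
from bars import *
W=load("pics/w1.png");T=load("pics/top0.png");S=load("pics/scene0.png")
print("wrist");b=bars(W,(285,150,355,215),.114)
print("top");t=bars(T,(375,210,415,250),.114)
print("scene");s=bars(S,(245,165,275,200),.114)
for pair in((b,t),(b,s)):
  for x in pair[0]:
    print([ (tri(ray(W,*x),ray(T if pair[1] is t else S,*y)).round(4)) for y in pair[1]])
# card top edge
f=T["frame"]; h=cv2.cvtColor(f,cv2.COLOR_RGB2HSV)[190:230,210:280]
for y in range(195,226,2): print(y,' '.join('%3d/%3d'%(a[1],a[2]) for a in h[y-190,4:66:3]))
E
```

```text
wrist
[337.8 183.7] 183 xy@z [ 0.508  -0.1728  0.114 ] yaw 92.5 ext [ 7.3 30.8]
[298.9 185.2] 159 xy@z [ 0.4653 -0.1748  0.114 ] yaw 93.0 ext [ 6.3 30.5]
top
[392.9 222.6] 18 xy@z [ 0.5082 -0.1776  0.114 ] yaw 93.0 ext [ 4.5 24.5]
[393.5 239.5] 20 xy@z [ 0.4647 -0.1788  0.114 ] yaw 91.0 ext [ 4.5 26.1]
scene
[258.5 175.3] 12 xy@z [ 0.4603 -0.1793  0.114 ] yaw 89.0 ext [ 7.6 26.5]
[262.1 182.9] 16 xy@z [ 0.5031 -0.1758  0.114 ] yaw 94.0 ext [ 9.1 29.2]
[array([ 0.5126, -0.1891,  0.0437]), array([ 0.4729, -0.1103,  0.4444])]
[array([ 0.4887, -0.1221,  0.3832]), array([ 0.464 , -0.1833,  0.082 ])]
[array([ 0.5039, -0.176 ,  0.1393]), array([ 0.5073, -0.1743,  0.1161])]
[array([ 0.4646, -0.1772,  0.1157]), array([ 0.4653, -0.1754,  0.0905])]
195  42/116  35/137  38/155  34/157  35/155  34/156  35/159  36/155  36/155  43/143  36/157  34/157  34/156  36/155  39/156  47/152  70/150  84/151  91/152  85/126  41/113
197  35/132  36/156  35/155  36/158  36/156  33/155  34/157  36/156  33/155  40/147  36/157  34/156  39/156  49/151  70/149  85/150  86/151  90/153  88/153  90/139  43/112
199  37/
[... 1699 characters left out ...]
/150  89/152
219  33/156  22/150  22/117  18/ 98  27/ 86  60/ 77  61/ 84  81/101  89/114  95/124  92/125  93/124  91/140  91/140  88/142  93/146  89/146  93/146  92/144  89/141  86/127
221  36/157  35/155  38/149  34/144  52/122  86/128  86/137  92/139  90/141  91/145  91/146  89/146  87/146  90/145  88/148  87/146  88/145  92/138  82/125  55/115  44/123
223  34/156  38/154  34/156  36/157  63/150  90/145  90/144  88/148  90/145  90/145  90/145  91/146  88/147  88/148  90/145  89/141  84/125  61/113  44/123  34/142  37/146
225  36/157  34/157  34/156  36/156  47/151  91/145  87/147  90/147  90/147  88/147  91/146  90/147  89/146  91/138  83/126  58/118  38/126  35/140  35/146  36/148  35/151
```

jog_arm(commands=[[1,0,0,-0.07,0,0,0.04],[1,0,0,-0.14,0,0,0.077],[1,0,0,-0.21,0,0,0.077],[1,0,0,-0.27,0,0,0.077],[1,0,0,-0.309,0,0,0.077]])

```text
time: 1.82
position: [0.484, -0.1765, 0.0945]
tool_rot: [-2.169, -2.267, 0.002]
ft_force: [-0.5, 0.3, -0.3]
grip_width: 0.999
grip_force: 0.0
```

```bash
python3 - <<'E'
from bars import *
s=ctrl.get_state(); print(s["position"],s["ft_force"])
d=grab("wrist","pics/w2.png"); b=bars(d,(200,120,440,330),.114)
E
```

```text
[ 0.48404025 -0.17647514  0.09448804] [-0.54062223  0.26819448 -0.29854674]
[318.8 182.4] 16 xy@z [ 0.4818 -0.1369  0.114 ] yaw 73.6 ext [2.3 4.1]
[320.  191.3] 21 xy@z [ 0.4827 -0.1416  0.114 ] yaw 98.6 ext [2.8 5.3]
[280.2 237.5] 327 xy@z [ 0.4622 -0.1687  0.114 ] yaw 90.7 ext [ 7.1 14.8]
[358.9 237.3] 341 xy@z [ 0.5051 -0.1666  0.114 ] yaw 93.5 ext [ 7.4 14.9]
[281.7 277. ] 11 xy@z [ 0.4633 -0.1929  0.114 ] yaw 1.6999999999999886 ext [1. 5.]
[320.1 283.4] 60 xy@z [ 0.4853 -0.196   0.114 ] yaw 93.6 ext [3.  9.3]
[320.7 296.6] 32 xy@z [ 0.4861 -0.2047  0.114 ] yaw 93.3 ext [2.5 6.5]
```

View pics/w2.png

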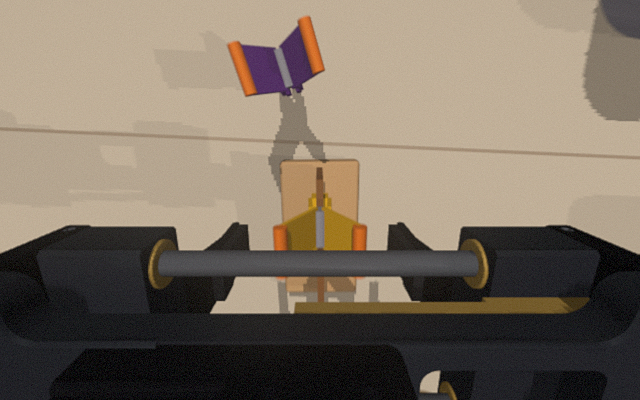

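The bars at (280,237) and (359,237) lie centred between the fingers. I'm raising a few mm and squeezing.

jog_arm(commands=[[0.7,0,0,0.006,0,0,0],[0.6,0,0,0.006,0,0,0],[0.5,0,0,0.006,0,0,0],[0.4,0,0,0.006,0,0,0],[0.3,0,0,0.006,0,0,0]], grip_force=18)

```text
time: 2.28
position: [0.4874, -0.1776, 0.1026]
tool_rot: [2.17, 2.268, 0.001]
ft_force: [-0.7, -0.1, -0.0]
grip_width: 0.706
grip_force: 0.0
```

jog_arm(commands=[[0.2,0,0,0,0,0,0],[0.1,0,0,0,0,0,0],[0,0,0,0,0,0,0],[0,0,0,0,0,0,0],[0,0,0,0,0,0,0]])

```text
time: 2.7
position: [0.4907, -0.1778, 0.105]
tool_rot: [2.165, 2.264, 0.006]
ft_force: [2.4, 0.7, 16.4]
grip_width: 0.326
grip_force: 13.8
```

```bash
python3 - <<'E'
from bars import *
s=ctrl.get_state(); print(s["time"],s["position"],s["ft_force"],s["torque"],s["grip_width"]*87,s["grip_force"])
d=grab("wrist","pics/w3.png"); b=bars(d,(260,200,380,300),.119)
E
```

```text
2.7 [ 0.49067296 -0.17779577  0.10501076] [ 2.44965355  0.74565541 16.4361448 ] [ 0.2668132  -0.60772166 -0.01034615] 28.40436627233903 13.792768567800522
[336.4 234.2] 421 xy@z [ 0.4997 -0.1689  0.119 ] yaw 91.5 ext [ 7.4 19.3]
[298.2 235. ] 390 xy@z [ 0.4781 -0.1703  0.119 ] yaw 92.8 ext [ 7.4 18.2]
```

jog_arm(commands=[[0,0,0,0.01,0,0,0],[0,0,0,0.03,0,0,0],[0,0,0,0.06,0,0,0],[0,0,0,0.1,0,0,0],[0,0,0,0.15,0,0,0]])

```text
time: 3.17
position: [0.4846, -0.1766, 0.1757]
tool_rot: [-2.169, -2.268, 0.002]
ft_force: [-0.5, 0.4, -0.4]
grip_width: 0.299
grip_force: 18.0
```

jog_arm(commands=[[0,0,0.02,0.05,0,0,0.1],[0,0,0.06,0.1,0,0,0.2],[0,0,0.11,0.15,0,0,0.3],[0,0,0.16,0.16,0,0,0.4],[0,0,0.2,0.16,0,0,0.5]])

```text
time: 3.58
position: [0.487, -0.0747, 0.2579]
tool_rot: [1.849, 2.536, 0.001]
ft_force: [0.9, 0.2, -1.1]
grip_width: 0.293
grip_force: 18.0
```

```bash
python3 - <<'E'
from bars import *
s=ctrl.get_state(); print(s["time"],s["position"],s["tool_rot"],s["ft_force"],s["torque"],s["grip_width"]*87,s["grip_force"])
d=grab("wrist","pics/w4.png"); d2=grab("scene","pics/s4.png"); T=load("pics/top0.png")
cv2.imwrite("pics/m4.png",np.vstack([cv2.imread("pics/w4.png")[:300],cv2.resize(cv2.imread("pics/s4.png")[90:215,180:440],(640,300))]))
E
```

```text
3.5833 [ 0.48703751 -0.0746867   0.25794537] [1.84890379e+00 2.53637819e+00 1.47133731e-03] [ 0.89870664  0.16617666 -1.13523083] [-0.02784582 -0.19945918 -0.01432678] 25.495273877087165 17.997531294822693
```

View pics/m4.png

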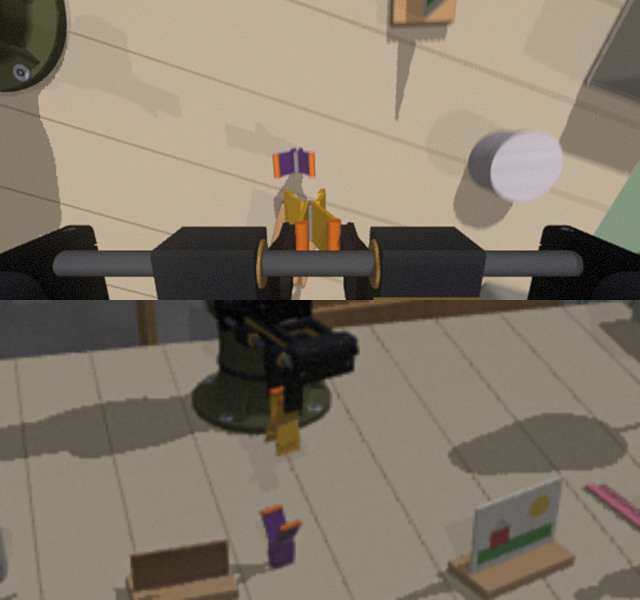

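The rail is clear and the clip is held open, but it is tilted about its hinge in the grip (barrel near (310,210), bars at (302,236) and (333,236)). Easing to a fixed opening below the hard stop should let the spring straighten it.

jog_arm(commands=[[0.32,0,0.03,0,0,0,0],[0.34,0,0.06,0,0,0,0],[0.36,0,0.1,0,0,0,0],[0.38,0,0.13,0,0,0,0],[0.38,0,0.15,0,0,0,0]])

```text
time: 4.1
position: [0.4852, -0.0006, 0.2543]
tool_rot: [-1.853, -2.534, 0.002]
ft_force: [-0.4, 0.0, -0.2]
grip_width: 0.373
grip_force: 9.6
```

```bash
python3 - <<'E'
from bars import *
s=ctrl.get_state(); print(s["time"],s["position"],s["tool_rot"],s["grip_width"]*87,s["grip_force"])
d=grab("wrist","pics/w5.png"); d2=grab("scene","pics/s5.png");t=grab("top","pics/t5.png")
u,v=map(int,proj(d2,s["position"])); print(u,v)
a=cv2.imread("pics/s5.png")[v-20:v+55,u-50:u+50]
b=cv2.imread("pics/w5.png")[150:270,240:400]
cv2.imwrite("pics/m5.png",np.hstack([cv2.resize(b,(400,300),interpolation=2),cv2.resize(a,(400,300),interpolation=2)]))
cv2.imwrite("pics/m5.png",np.vstack([cv2.imread("pics/m5.png"),cv2.resize(cv2.imread("pics/w5.png")[0:150],(800,188))]))
E
```

```text
4.1 [ 0.48518904 -0.00062887  0.25434661] [-1.85253930e+00 -2.53379698e+00  2.25970979e-03] 32.461460569275474 9.606536775827408
318 131
```

View pics/m5.png

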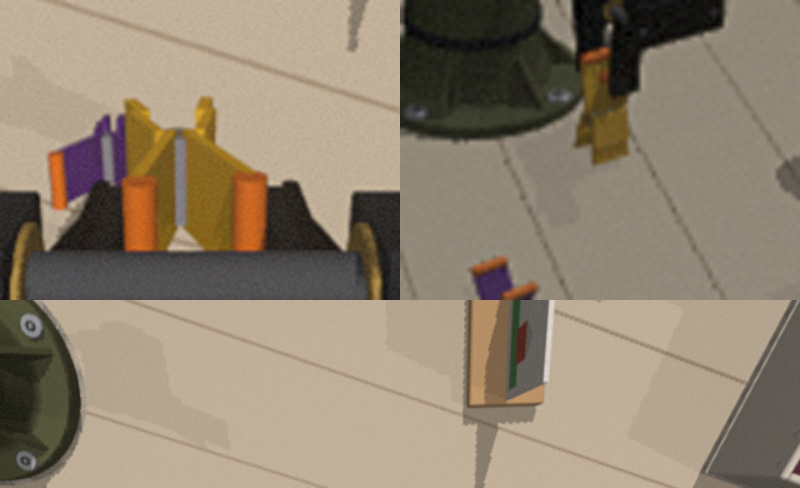

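The clip is nearly straight now (barrel offset about 6 px). The card's white top edge is at wrist (438, 0–66), already nearly parallel to the hinge. I'm moving closer.

jog_arm(commands=[[0.38,0.01,0.04,0,0,0,0],[0.38,0.03,0.08,0,0,0,0],[0.38,0.05,0.13,0,0,0,0],[0.38,0.07,0.16,0,0,0,0],[0.38,0.07,0.16,0,0,0,0]])

```text
time: 4.67
position: [0.5223, 0.0803, 0.2555]
tool_rot: [-1.851, -2.536, -0.003]
ft_force: [-0.4, 1.6, -0.3]
grip_width: 0.385
grip_force: 9.5
```

```bash
python3 - <<'E'
from bars import *
s=ctrl.get_state(); print(s["time"],s["position"],s["tool_rot"],s["grip_width"]*87,s["grip_force"])
d=grab("wrist","pics/w6.png"); bars(d,(240,190,400,255),s["position"][2]+.02)
cv2.imwrite("pics/m6.png",cv2.resize(cv2.imread("pics/w6.png")[0:260,240:560],(800,650))[:600])
E
```

```text
4.6667 [0.52234263 0.08028325 0.25554445] [-1.85142787 -2.53619758 -0.00331341] 33.4873065611331 9.52617958188057
[339.7 234.2] 404 xy@z [0.529  0.0942 0.2755] yaw 107.2 ext [ 7.  18.2]
[295.  235.1] 402 xy@z [0.5061 0.0863 0.2755] yaw 107.4 ext [ 7.3 17.4]
```

View pics/m6.png

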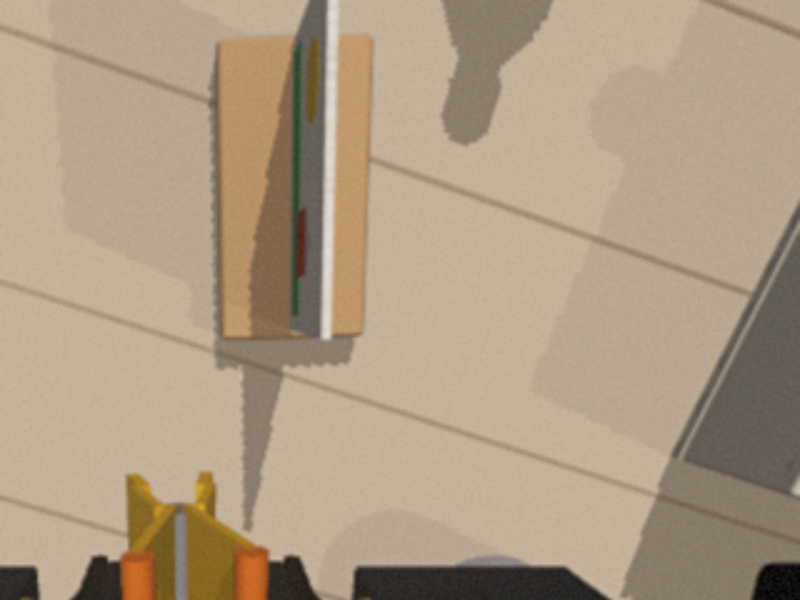

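The picture shows the card's white top edge running from wrist (374,0) to its near end at (370,135), with the clip's jaw tips at (295,190) and (323,189). I'm fitting these now.

```bash
cat > card.py <<'E'
from bars import *
def white(d,win,z=.12):
    x0,y0,x1,y1=win; h=cv2.cvtColor(d["frame"],cv2.COLOR_RGB2HSV)[y0:y1,x0:x1]
    m=((h[...,1]<32)&(h[...,2]>165)).astype(np.uint8)
    n,l,st,c=cv2.connectedComponentsWithStats(m); i=1+np.argmax(st[1:,4]); print("white",st[i],c[i]+[x0,y0])
    ys,xs=np.nonzero(l==i); p=np.array([onz(d,x+x0,y+y0,z)[:2] for x,y in zip(xs,ys)])
    vx,vy,cx,cy=cv2.fitLine(p.astype(np.float32),cv2.DIST_L2,0,.01,.01).ravel()
    a=np.array([vx,vy])*np.sign(vy); c0=np.array([cx,cy]); t=(p-c0)@a
    print("yaw",np.degrees(np.arctan2(a[1],a[0])),"ends",c0+a*t.min(),c0+a*t.max(),"len",np.ptp(t),"thick",np.sqrt(12*np.var((p-c0)@[-a[1],a[0]])))
    return c0+a*t.min(),c0+a*t.max(),a
E
python3 - <<'E'
from card import *
d=load("pics/w6.png"); e,f,a=white(d,(355,0,390,142)); print("centre from near end",e+a*.07)
h=cv2.cvtColor(d["frame"],cv2.COLOR_RGB2HSV); print(h[60,362:380].tolist())
T=load("pics/top0.png"); 
try: e,f,a=white(T,(212,195,285,222)); print((e+f)/2)
except Exception as x: print(x)
# foot corners at z=.018 (wrist)
c=[onz(d,240+u/2.5,v/2.5,.018)[:2] for u,v in[(219,42),(373,37),(362,333),(223,338)]]; print(np.round(c,4),np.mean(c,0))
R0=R.from_rotvec([-1.851,-2.536,-.003]).as_matrix(); P=np.array([.5223,.0803,.2555])
for n,u,v,dz in[("barL",136,560,.019),("barR",250,555,.019),("piv",181,508,-.023),("tipL",137,475,-.058),("tipR",207,475,-.058)]:
    q=onz(d,240+u/2.5,v/2.5,P[2]+dz); print(n,(R0.T@(q-P)*1000).round(1))
E
```

```text
white [ 13   0   7 136 491] [371.15885947  65.7311609 ]
yaw 109.30664 ends [0.55563475 0.14978645] [0.51524084 0.26509046] len 0.12217480053747576 thick 0.003530584407990949
centre from near end [0.53249107 0.21584983]
[[11, 28, 100], [12, 26, 99], [15, 29, 106], [15, 31, 100], [9, 25, 102], [15, 32, 97], [11, 28, 99], [18, 22, 139], [15, 20, 201], [18, 20, 222], [12, 20, 220], [13, 25, 215], [16, 72, 203], [15, 112, 196], [16, 116, 192], [14, 115, 195], [15, 112, 196], [15, 111, 195]]
attempt to get argmax of an empty sequence
[[0.4734 0.2709]
 [0.5464 0.2967]
 [0.5942 0.1593]
 [0.5213 0.1331]] [0.53381878 0.21502415]
barL [ 16.8 -13.9 -19. ]
barR [ 17.9  10.8 -18.9]
piv [15.8 -4.9 23. ]
tipL [ 16.4 -19.7  58. ]
tipR [16.4  2.9 58. ]
```

jog_arm(commands=[[0.38,0.006,0.06,0,0.01,-0.03,0.01],[0.38,0.012,0.12,0,0.02,-0.07,0.02],[0.38,0.02,0.18,0,0.04,-0.11,0.04],[0.38,0.026,0.24,-0.02,0.05,-0.14,0.05],[0.38,0.028,0.269,-0.04,0.056,-0.16,0.053]])

```text
time: 5.13
position: [0.5356, 0.214, 0.2361]
tool_rot: [1.789, 2.517, 0.116]
ft_force: [-0.0, 0.3, -1.4]
grip_width: 0.378
grip_force: 9.6
```

jog_arm(commands=[[0.38,0,0,-0.01,0,0,0],[0.38,0,0,-0.02,0,0,0],[0.38,0,0,-0.02,0,0,0],[0.38,0,0,-0.02,0,0,0],[0.38,0,0,-0.02,0,0,0]])

```text
time: 5.55
position: [0.5362, 0.2104, 0.2263]
tool_rot: [1.794, 2.514, 0.112]
ft_force: [0.0, -0.8, -0.6]
grip_width: 0.378
grip_force: 9.6
```

```bash
python3 - <<'E'
from card import *
s=ctrl.get_state(); P=s["position"]; print(s["time"],P,s["tool_rot"],s["grip_width"]*87,s["grip_force"]); M=R.from_rotvec(s["tool_rot"]).as_matrix(); print(M.round(3))
d=grab("wrist","pics/w7.png"); S=grab("scene","pics/s7.png"); T=grab("top","pics/t7.png")
bars(d,(240,190,400,255),P[2]+.015)
u,v=map(int,proj(S,P)); print("TCP in scene",u,v)
a=cv2.resize(cv2.imread("pics/s7.png")[v-25:v+55,u-50:u+50],(750,600),interpolation=2)[:,100:500]
b=cv2.resize(cv2.imread("pics/w7.png")[50:260,250:390],(400,600),interpolation=2)
cv2.imwrite("pics/m7.png",np.hstack([b,a]))
E
```

```text
5.55 [0.53622619 0.21042336 0.2263337 ] [1.79422445 2.51377844 0.11247174] 32.87659083557767 9.552820175886154
[[-0.325  0.942  0.084]
 [ 0.946  0.324  0.029]
 [ 0.001  0.089 -0.996]]
[339.7 234.2] 407 xy@z [0.5426 0.2218 0.2413] yaw 109.2 ext [ 7.4 19.1]
[294.9 234.8] 410 xy@z [0.5185 0.2142 0.2413] yaw 110.1 ext [ 7.5 18.2]
TCP in scene 392 139
```

View pics/m7.png

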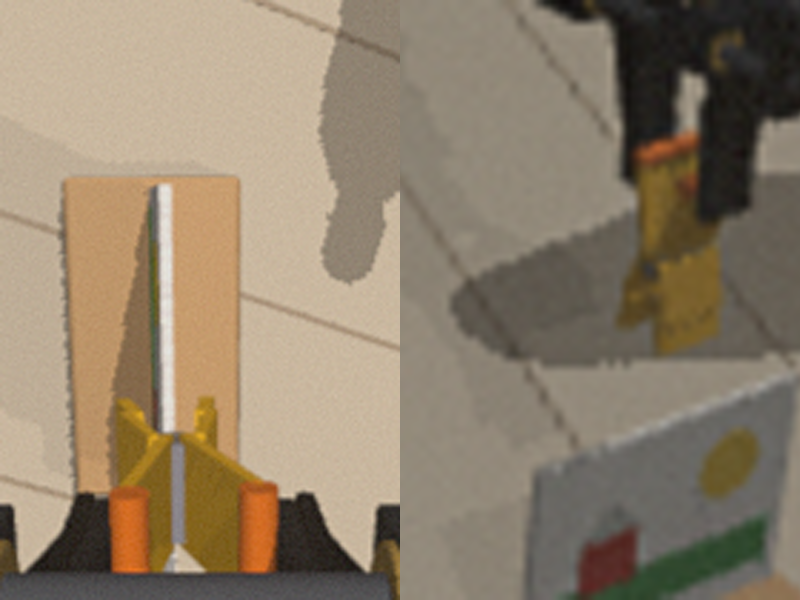

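The wrist crop shows the open jaws symmetric about the card: tips at wrist (294,191) and (322,191), the card's top edge near column 309 with its far end at (308,115). The scene crop shows the tips well above the card. Now the offsets in the card frame.

```bash
cat > off.py <<'E'
from card import *
n=np.array([.9444,.3289]); hh=np.array([-.3289,.9444]); C=np.array([.5329,.2155])
def rel(q): return (np.array([(q[:2]-C)@n,(q[:2]-C)@hh,q[2]])*1000).round(1)
E
python3 - <<'E'
from off import *
d=load("pics/w7.png");S=load("pics/s7.png")
e,f,a=white(d,(300,110,318,195)); print("card far end rel",rel(np.append(f,.12)))
sc=lambda x,y:((x-300)/7.5+342,y/7.5+114)
print("tri tipR corner",rel(tri(ray(d,250+213/2.857,50+404/2.857),ray(S,*sc(720,338)))))
print("tri barR bar front end",rel(tri(ray(d,250+258/2.857,50+484/2.857),ray(S,*sc(700,178)))))
for p in(-.024,-.029):
  for nme,u,v,dz in[("piv",177,436,p),("tipL",127,402,p-.035),("tipR",205,402,p-.035),("barL",128,488,p+.042),("barR",259,484,p+.042)]:
    print(nme,rel(onz(d,250+u/2.857,50+v/2.857,.2263+dz)))
print("TCP",rel(ctrl.get_state()["position"]))
E
```

```text
white [  5   5   6  80 309] [307.57281553 153.00970874]
yaw 109.12958 ends [0.53478616 0.21030935] [0.5102071  0.28117108] len 0.07500342736844784 thick 0.003692123971039706
card far end rel [  0.2  69.5 120. ]
tri tipR corner [ 13.3   9.3 162.5]
tri barR bar front end [  8.7   4.  232.2]
piv [ -1.7  10.2 202.3]
tipL [-13.4  10.2 167.3]
tipR [  8.7   9.6 167.3]
barL [-13.9  12.9 244.3]
barR [ 11.1  12.8 244.3]
piv [ -1.3   8.7 197.3]
tipL [-13.4   8.9 162.3]
tipR [  9.3   8.3 162.3]
barL [-13.8  11.  239.3]
barR [ 12.   10.9 239.3]
TCP [  1.6  -4.7 226.5]
```

jog_arm(commands=[[0.38,0,0,0,0.009,-0.025,0],[0.38,0,0,-0.01,0.009,-0.025,0],[0.38,0,0,-0.02,0.009,-0.025,0],[0.38,0,0,-0.02,0.009,-0.025,0],[0.38,0,0,-0.02,0.009,-0.025,0]])

```text
time: 6.12
position: [0.535, 0.2122, 0.2155]
tool_rot: [1.786, 2.511, 0.129]
ft_force: [0.2, 0.2, -0.5]
grip_width: 0.384
grip_force: 9.5
```

jog_arm(commands=[[0.38,0,0,0,0,0,0],[0.38,0,0,0,0,0,0],[0.38,0,0,0,0,0,0],[0.38,0,0,0,0,0,0],[0.38,0,0,0,0,0,0]])

```text
time: 6.53
position: [0.5355, 0.2125, 0.2162]
tool_rot: [1.786, 2.51, 0.131]
ft_force: [-0.0, -1.0, -0.9]
grip_width: 0.384
grip_force: 9.5
```

jog_arm(commands=[[0.38,0,0,0,0,0,0],[0.38,0,0,0,0,0,0],[0.38,0,0,0,0,0,0],[0.38,0,0,0,0,0,0],[0.38,0,0,0,0,0,0]])

```text
time: 6.95
position: [0.5354, 0.2124, 0.2161]
tool_rot: [1.786, 2.51, 0.13]
ft_force: [0.2, 0.5, -0.4]
grip_width: 0.382
grip_force: 9.5
```

```bash
cat > yel.py <<'E'
from off import *
def chk(fn):
    s=ctrl.get_state(); P=s["position"]; print(s["time"],P,"TCP rel",rel(P),s["ft_force"].round(1),s["grip_width"]*87)
    d=grab("wrist",fn); h=cv2.cvtColor(d["frame"],cv2.COLOR_RGB2HSV)
    m=(h[...,0]>=18)&(h[...,0]<=27)&(h[...,1]>170)&(h[...,2]>70); m[:, :270]=0; m[:,345:]=0; m[:170]=0; m[250:]=0
    for r in range(184,206,2):
        c=np.nonzero(m[r])[0]
        if len(c): 
            g=np.split(c,np.nonzero(np.diff(c)>1)[0]+1); print(r,[(int(x[0]),int(x[-1])) for x in g])
    for b in bars(d,(240,190,400,255),P[2]+.014,False): print("bar",rel(onz(d,*b,P[2]+.014)))
    return d,P
E
python3 -c "
from yel import *
chk('pics/w8.png')"
```

```text
6.95 [0.53538859 0.21240213 0.21608423] TCP rel [  1.3  -3.7 216.1] [ 0.2  0.5 -0.4] 33.208653783272815
190 [(291, 295), (320, 323)]
192 [(291, 297), (319, 323)]
194 [(291, 299), (318, 325)]
196 [(291, 299), (318, 325)]
198 [(291, 300), (318, 325)]
200 [(291, 302), (318, 325)]
202 [(291, 305), (308, 309), (314, 325)]
204 [(292, 309), (314, 325)]
bar [ 11.1   4.5 230.1]
bar [-14.4   5.2 230.1]
```

```bash
python3 - <<'E'
from off import *
d=load("pics/w8.png"); z=.2161
for u,v,dz in[(291,190,-.064),(323.5,190,-.064),(295,190,-.064),(319.5,190,-.064),(311.5,202,-.029)]: print(rel(onz(d,u,v,z+dz)))
e,f,a=white(d,(300,100,318,195)); print("card rel",rel(np.append(f,.12)),rel(np.append(e,.12)))
E
```

```text
[-15.5  11.8 152.1]
[ 11.4  11.1 152.1]
[-12.2  11.7 152.1]
[  8.1  11.2 152.1]
[ -1.5  11.4 187.1]
white [  5  17   5  78 310] [306.96129032 155.36774194]
yaw 109.65353 ends [0.53338293 0.21508367] [0.50969865 0.28140074] len 0.07041945583349346 thick 0.0036258522058278783
card rel [ -0.2  69.9 120. ] [  0.3  -0.6 120. ]
```

The clip is upright and needs about 2 mm across and 4 mm along the card. I'm correcting that and going down to just above the card.

jog_arm(commands=[[0.38,0.0012,0.008,0,0,0,0],[0.38,0.0012,0.008,-0.015,0,0,0],[0.38,0.0012,0.008,-0.03,0,0,0],[0.38,0.0012,0.008,-0.03,0,0,0],[0.38,0.0012,0.008,-0.03,0,0,0]])

```text
time: 7.42
position: [0.5354, 0.2161, 0.2]
tool_rot: [1.786, 2.511, 0.128]
ft_force: [0.2, 0.9, 0.3]
grip_width: 0.383
grip_force: 9.5
```

jog_arm(commands=[[0.38,0,0,0,0,0,0],[0.38,0,0,0,0,0,0],[0.38,0,0,0,0,0,0],[0.38,0,0,0,0,0,0],[0.38,0,0,0,0,0,0]])

```text
time: 7.83
position: [0.5362, 0.2164, 0.2013]
tool_rot: [1.786, 2.51, 0.131]
ft_force: [-0.6, -0.0, -0.2]
grip_width: 0.387
grip_force: 9.5
```

```bash
python3 - <<'E'
from yel import *
d,P=chk("pics/w9.png")
e,f,a=white(d,(296,90,320,195)); print("card rel",rel(np.append(f,.12)),rel(np.append(e,.12)))
for u,v,dz in[(291,190,-.064),(323.5,190,-.064),(311.5,202,-.029)]: print(rel(onz(d,u,v,P[2]+dz)))
E
```

```text
7.8333 [0.5361502  0.21639755 0.20130529] TCP rel [ 3.400e+00 -2.000e-01  2.013e+02] [-0.6 -0.  -0.2] 33.64841933682979
190 [(291, 295), (320, 324)]
192 [(291, 297), (319, 323)]
194 [(291, 299), (318, 325)]
196 [(291, 300), (318, 325)]
198 [(291, 300), (318, 325)]
200 [(292, 302), (319, 325)]
202 [(291, 298), (300, 304), (308, 309), (314, 325)]
204 [(291, 309), (314, 325)]
bar [ 13.1   7.9 215.3]
bar [-12.4   8.6 215.3]
white [  8  31   5  74 310] [305.80645161 158.08064516]
yaw 109.419914 ends [0.53085293 0.22211491] [0.50986948 0.28163458] len 0.06311018873165769 thick 0.003633902278580739
card rel [  0.  70. 120.] [  0.2   6.9 120. ]
[-13.4  15.3 137.3]
[ 13.5  14.6 137.3]
[  0.6  14.9 172.3]
```

It is centred: jaws ±13.4 mm about the card, with the ends at +15 mm along it. I'm descending straight down in two gentle steps.

jog_arm(commands=[[0.38,0,0,-0.008,0,0,0],[0.38,0,0,-0.016,0,0,0],[0.38,0,0,-0.024,0,0,0],[0.38,0,0,-0.032,0,0,0],[0.38,0,0,-0.04,0,0,0]])

```text
time: 8.3
position: [0.5358, 0.2163, 0.1804]
tool_rot: [1.786, 2.51, 0.13]
ft_force: [-0.5, -0.2, -0.1]
grip_width: 0.381
grip_force: 9.6
```

jog_arm(commands=[[0.38,0,0,-0.008,0,0,0],[0.38,0,0,-0.016,0,0,0],[0.38,0,0,-0.024,0,0,0],[0.38,0,0,-0.031,0,0,0],[0.38,0,0,-0.038,0,0,0]])

```text
time: 8.72
position: [0.536, 0.2165, 0.1617]
tool_rot: [1.786, 2.51, 0.13]
ft_force: [-0.7, 0.6, -0.3]
grip_width: 0.38
grip_force: 9.6
```

jog_arm(commands=[[0.38,0,0,0,0,0,0],[0.38,0,0,0,0,0,0],[0.38,0,0,0,0,0,0],[0.38,0,0,0,0,0,0],[0.38,0,0,0,0,0,0]])

```text
time: 9.13
position: [0.5362, 0.2165, 0.1624]
tool_rot: [1.786, 2.51, 0.131]
ft_force: [-0.7, -0.5, -0.9]
grip_width: 0.381
grip_force: 9.6
```

```bash
python3 - <<'E'
from yel import *
d,P=chk("pics/w10.png"); S=grab("scene","pics/s10.png")
e,f,a=white(d,(290,60,325,195)); print("card rel",rel(np.append(f,.12)))
for u,v,dz in[(291,190,-.064),(323.5,190,-.064),(311.5,202,-.029)]: print(rel(onz(d,u,v,P[2]+dz)))
u,v=map(int,proj(S,P))
a=cv2.resize(cv2.imread("pics/s10.png")[v-25:v+55,u-50:u+50],(750,600),interpolation=2)[:,130:530]
b=cv2.resize(cv2.imread("pics/w10.png")[50:260,250:390],(400,600),interpolation=2)
cv2.imwrite("pics/m10.png",np.hstack([b,a]))
E
```

```text
9.1333 [0.53618391 0.21648361 0.16236637] TCP rel [  3.4  -0.2 162.4] [-0.7 -0.5 -0.9] 33.14187450188902
190 [(291, 295), (320, 323)]
192 [(291, 297), (319, 323)]
194 [(291, 299), (318, 325)]
196 [(291, 299), (318, 325)]
198 [(291, 300), (318, 325)]
200 [(291, 302), (318, 325)]
202 [(292, 309), (314, 325)]
204 [(291, 309), (314, 325)]
bar [ 13.2   8.  176.4]
bar [-12.3   8.6 176.4]
white [ 16  61   6  74 375] [308.91733333 156.66133333]
yaw 109.10462 ends [0.52723727 0.23181884] [0.50989662 0.28188258] len 0.05298184930995935 thick 0.0036999165950097977
card rel [1.00e-01 7.03e+01 1.20e+02]
[-13.4  15.4  98.4]
[13.5 14.7 98.4]
[  0.6  15.  133.4]
```

View pics/m10.png

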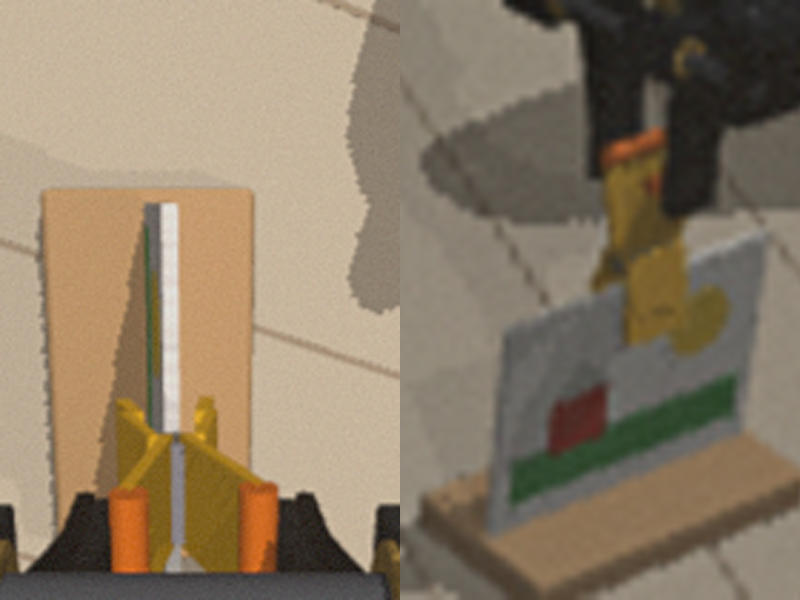

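The wrist crop shows the card edge (about 309,156) midway between the jaw tips at (294,191) and (322,191). The scene crop shows the jaws about 21 mm down over the middle of the card, one on each side, with no contact force. Handing in.

```bash
python3 -c "
from bench import ctrl
print(ctrl.close_job())"
```

```text
the job is handed in; nothing more can be done
None
```

The job is handed in after about 9 s of the 43 s: the yellow clip is off the rail and held open (about 0.47 rad, estimated from the grip width), its jaws about 21 mm down over the middle of the card's top edge, centred and square, with no contact seen in the pictures or the force readings.

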